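# Unclip the spent reagent cartridge

## Task

Pull the spent cartridge, the one with the red grip, straight up off the dock rail against its sprung catches, and stand it upright in the red tray: set it down gently, do not drop it. Leave the blue cartridges clipped on the rail.

Things in the scene. Friction and masses are not known exactly. Their poses are not given: they have to be found in the camera images.
- spent: Spent cartridge, white, RED grip; 60 (x, across rail) x 40 (y) x 94 mm, 0.16 kg. Origin: centre of underside, z up; starts clipped 14 mm above the bench. White body to 54 mm; on top a red grip block 30 (x) x 26 (y) mm, from 54 to 94 mm above origin: pinch it firmly (50 N+) from above along x at about 78 mm. Sprung rollers hold it: a 10 to 18 N pull straight up frees it in about 6 mm; clear when raised 35 mm.
- fresh_a: Fresh cartridge, same shape as the spent one but with a BLUE grip, clipped on the same rail of a low grey dock, 80 mm (centre to centre) from its neighbour. Origin: centre of its underside, 14 mm above the bench; its top is 108 mm above the bench, to be cleared by whatever is carried over it. Stays clipped.
- fresh_b: Fresh cartridge, same shape as the spent one but with a BLUE grip, clipped on the same rail of a low grey dock, 80 mm (centre to centre) from its neighbour. Origin: centre of its underside, 14 mm above the bench; its top is 108 mm above the bench, to be cleared by whatever is carried over it. Stays clipped.
- tray: Open red plastic tray fixed to the bench, 140 mm (x) x 160 mm (y) x 35 mm high, walls and floor 5 mm thick (inside 130 x 150 mm). Origin: centre of its underside on the bench, z up. The cartridge may stand anywhere in it, turned any way.
Mind the look-alikes: they are no part of the job. There is more than one size of the tray; the job needs the smallest.

How it is judged:
By the outcome, as a careful person would: the job done as asked, in the order asked, and still so for the second after the job is handed in, with the robot touching nothing.
It also fails if it takes over 43 s, if anything falls off the work surface, if the arm or the gripper's body presses on something with over 40 N, if the wrist force passes 120 N, or if a joint passes its speed limit or range.

## Robot

A 6-joint arm with a two-finger parallel gripper is mounted at the origin on the work surface. World frame = base frame: x ahead of the robot, y to its left, z up, the work surface at z = 0. Lengths are in m, angles in degrees, forces in N, time in s.
With the tool pointing down it reaches from about 0.25 to 0.725 m from the base axis. Payload 9.7 kg.
Tool frame: the origin (TCP) lies between the finger pads; the fingertips stand 22 mm ahead of it and the grasp point (between the pads) lies 3 mm ahead of it; z points along the fingers, y is the line along which they close (so a half turn about z gives the same grasp; the last joint's range is limited). The gripper opens to 85 mm and grips with 20 to 120 N. Pads are 22 mm wide; open, the fingers measure 114 mm over their backs; the gripper's body (76 mm by 85 mm) begins 54 mm behind the grasp point. The pads swing forward as they close: fully open they stand 13 mm farther back than shut.
Start: joints at [74.599, 4.979, 10.078, 95.1, 0, 90], TCP at [0.146, 0.53, 0.253] pointing down, gripper open.
Joint ranges: [-179.16, 179.16], [-48.56, 103.87], [-65.8, 70.77], [-126.05, 130.52], [-82.76, 87.17], [-180, 180]. Speed limits (degrees/s): [127.2, 127.2, 147.25, 180, 180, 180].

## Interface

Orientations are given as [roll, pitch, yaw] about the fixed x, y, z axes, in that order (R = Rz(yaw) Ry(pitch) Rx(roll)).
In Python, from workcell import bot, viewer, finder gives the robot as it stands.
- The arm moves only by the tool move_arm, never from a script. Its arguments are lists of equal length, an entry for each row: "offset": the shift along the tool's x, y, z in cm, a list of three; "twist": the turn, a rotation vector about the tool's x, y, z in rad, a list of three; "grip": the opening, from 0 (shut) to 1 (fully open). In form: {"offset": [[x, y, z], ...], "twist": [[ax, ay, az], ...], "grip": [grip, ...]}. A call has 1 to 5 rows; each row shifts and turns the commanded pose from where the row before left it, along the tool's axes as they then stand; what a row does not reach is not made up. A row lasts 1/10 s, in which the tool goes at most 50 mm and 8.59 degrees, less where a joint would pass 70% of its speed; a pose out of reach is approached as far as the arm can. A call is refused whole if a number of a shift passes 5 or a number of a turn 0.15, either way. A call with a gripper value outside its range is refused whole. The fingers move at their own pace and stop on an object; "force" is the grip in N (left out, the last holds). Time passes only in rows, so rows that do not move let the fingers close. It gives the time, the measured TCP pose, the force, the opening and the grip force at its end, in the units of the state.
- bot.get_obs(): the state, without advancing time (a new reading comes with each control period).
- viewer.camera(name): name is "scene" or "top" or "wrist"; returns a dict with "color" (420x560x3 uint8, red, green, blue), "depth" (420x560 float32, m along the optical axis (not along the pixel's ray), 0 where there is no reading), "vfov" (degrees; the focal length in pixels is half the picture's height over the tangent of half this angle, whatever the lens; pixels are square), "cx", "cy" (the principal point, pixels), "position" and "attitude" of the camera in the world; the wrist camera has in their place "tool_from_camera" (4x4, takes a point from camera to tool coordinates, whose origin is the TCP and whose axes are the flange's). Camera axes: x right, y down, z forward; pixel columns grow to the right and rows downward; lengths in m; the calibration is good to about 2 mm. A picture is of the moment at which its call begins: read the wrist's pose just before it.
- bot.job_done(): hands the job in; it is judged then, once.
Trained networks look in a picture, given as the dict that the camera call returned (one of the last four; its "shot" number tells which), for a name from the list of things; names that differ only in an ending like _2 or _b are one class to them, and where a whole thing is asked for, a point or a joint stands for the part that bears it (a point fixed in the world has none). Each returns a list of dicts, best first, with "p" (0 to 1); they miss things now and then, are a little off and sometimes report something else, mostly with a low value. They report only what shows in the picture. A call takes as long as a camera call. They do not tell look-alikes from the thing itself.
- finder.boxes_of(picture, thing): "position" ([column, row] in pixels, amid what is visible of it).
- finder.pinpoint(picture, thing): "position" ([column, row] in pixels: a listed point, or the origin of a listed thing).
The state is a dict: "time": time; "q": joint angles; "qd": joint speeds; "joint_efforts": joint torques, N m; "ee_pos": TCP position; "tcp_rot": TCP orientation; "wrist_force": force on the tool from outside, world axes, zero at the start; "torque": the same for the moment, N m; "opening": finger opening in m; "grasp_force": force on a finger pad.
Only numpy, scipy, OpenCV 4.12 (cv2) and the standard library are available. Lean on these libraries where they do the work, as an engineer would, in place of code of your own. Each camera call takes 0.05 s, during which the arm holds its last target. There are 200 camera calls.

## Working session

There is one attempt and no reset: what is moved stays moved. The work goes in short steps, Python scripts to look and compute and a tool call to move; the robot and the scene stay as the last step left them, time stands still between calls to the robot, and variables do not carry over. Pictures are saved under pics/ and viewed, at most 10 in all, crops included, and the job is handed in when it is done.

Besides the shell and the picture viewer there is one more tool, called by a JSON object that holds its "method" and its "body", one argument or row to a line. move_arm: Moves the arm, as the interface text tells. Its arguments: {"type":"object","properties":{"offset":{"type":"array","items":{"type":"array","items":{"type":"number"}}},"twist":{"type":"array","items":{"type":"array","items":{"type":"number"}}},"grip":{"type":"array","items":{"type":"number"}},"force":{"type":"number"}},"required":["offset","twist","grip"]}

```bash
mkdir -p pics; cat > h.py <<'E'
import numpy as np, cv2
from workcell import bot, viewer, finder
from scipy.spatial.transform import Rotation as R
def cloud(p):
    h,w=p["depth"].shape; f=h/2/np.tan(np.radians(p["vfov"]/2))
    v,u=np.mgrid[:h,:w]; d=p["depth"]
    c=np.stack([(u-p["cx"])/f*d,(v-p["cy"])/f*d,d],-1)
    a=np.array(p["attitude"]); M=a if a.shape==(3,3) else R.from_euler("xyz",a,degrees=True).as_matrix()
    return c@M.T+np.array(p["position"])
E
python3 - <<'E'
from h import *
s=bot.get_obs(); print({k:np.round(v,3).tolist() for k,v in s.items()})
t=viewer.camera("top"); sc=viewer.camera("scene")
print({k:v for k,v in t.items() if k not in("color","depth")}); print({k:v for k,v in sc.items() if k not in("color","depth")})
for n,p in(("top",t),("scene",sc)):
    cv2.imwrite(f"pics/{n}.png",p["color"][...,::-1]); c=cloud(p); np.save(n,c); np.save(n+"_c",p["color"])
    for k in("spent","fresh_a","tray"):
        for r in finder.boxes_of(p,k)[:4]:
            x,y=np.round(r["position"]).astype(int); print(n,k,round(r["p"],2),x,y,np.round(c[y,x],3))
E
```

```text
{'time': 0.0, 'q': [74.6, 5.012, 10.034, 95.098, -0.001, 90.0], 'qd': [0.002, 0.048, -0.027, 0.077, 0.032, -0.043], 'joint_efforts': [-0.001, -52.039, 46.481, 0.016, -0.0, 0.0], 'ee_pos': [0.146, 0.53, 0.253], 'tcp_rot': [-179.924, 0.001, 164.6], 'wrist_force': [0.131, -0.437, -0.884], 'torque': [-0.031, -0.004, -0.012], 'grasp_force': 0.0, 'opening': 0.086}
{'vfov': 57.44250110770786, 'cx': 275.81486732640076, 'cy': 209.381454049196, 'position': array([ 0.36315612, -0.03392527,  0.86828182]), 'attitude': array([-176.25239706,    1.91076035,  -89.84650847]), 'shot': 1}
{'vfov': 52.09700021378019, 'cx': 282.39852149154353, 'cy': 206.7337431760178, 'position': array([0.96505125, 0.17730307, 0.71196924]), 'attitude': array([-138.87563222,    0.88163011,  108.72038749]), 'shot': 2}
top spent 0.94 198 151 [0.533 0.151 0.1  ]
top fresh_a 0.87 234 146 [ 0.363 -0.034  0.868]
top fresh_a 0.7 270 136 [0.561 0.004 0.108]
top fresh_a 0.41 396 168 [ 0.513 -0.275  0.005]
top tray 0.95 404 300 [ 0.22  -0.288  0.004]
top tray 0.75 153 264 [0.296 0.272 0.007]
top tray 0.7 396 166 [ 0.518 -0.275  0.005]
scene spent 0.95 360 279 [0.56  0.169 0.082]
scene spent 0.41 268 268 [0.585 0.012 0.077]
scene fresh_a 0.91 312 274 [0.573 0.088 0.076]
scene fresh_a 0.57 271 267 [0.583 0.017 0.079]
scene tray 0.73 160 218 [ 0.497 -0.269  0.008]
scene tray 0.72 211 135 [ 0.21  -0.283  0.006]
```

View pics/top.png

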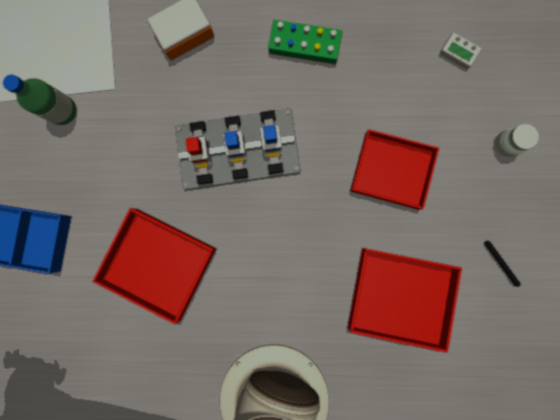

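View pics/scene.png

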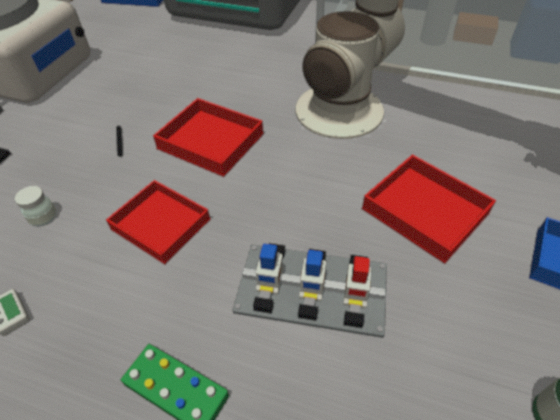

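Top view: the red-gripped cartridge is at (194,146) on the left end of the rail, with the blue ones at (233,140) and (270,134). There are three red trays, and the smallest looks to be at (396,168). Next I measure the grips and the trays.

```bash
python3 - <<'E'
from h import *
for n in("top","scene"):
    c=np.load(n+".npy");h=cv2.cvtColor(np.load(n+"_c.npy"),cv2.COLOR_RGB2HSV).astype(int)
    red=((h[...,0]<8)|(h[...,0]>172))&(h[...,1]>150)&(h[...,2]>60)
    blue=(abs(h[...,0]-112)<12)&(h[...,1]>130)&(h[...,2]>60)
    z=c[...,2]
    for nm,m in(("redtop",red&(z>.1)&(z<.115)),("bluetop",blue&(z>.1)&(z<.115)),("red",red&(z<.06))):
        k,l,st,ce=cv2.connectedComponentsWithStats(m.astype(np.uint8))
        for i in range(1,k):
            if st[i,4]<25: continue
            P=c[l==i]; r=cv2.minAreaRect((P[:,:2]*1000).astype(np.float32))
            print(n,nm,st[i,4],np.round(ce[i]),"rect",np.round(r[0],1),np.round(r[1],1),round(r[2],1),"z",np.round(np.percentile(P[:,2],[5,50,95]),3))
E
```

```text
top redtop 175 [192. 144.] rect [545.9 162.7] [29.6 23.8] 8.7 z [0.104 0.107 0.109]
top bluetop 164 [270. 133.] rect [569.1   4.7] [29.2 22.5] 8.2 z [0.104 0.107 0.109]
top bluetop 170 [231. 139.] rect [557.4  83.1] [28.9 23.7] 6.6 z [0.104 0.107 0.109]
top red 4737 [394. 169.] rect [ 507.4 -265.1] [159.9 140.1] 74.6 z [0.002 0.005 0.034]
top red 7900 [155. 266.] rect [296.7 261.1] [205.7 180.1] 63.9 z [0.003 0.006 0.044]
top red 8372 [403. 299.] rect [ 227.2 -279.3] [207.2 179.4] 79.2 z [0.003 0.006 0.044]
scene redtop 239 [361. 265.] rect [547.1 164.4] [30.  23.4] 11.5 z [0.103 0.108 0.109]
scene bluetop 243 [52. 48.] rect [ 102.6 -805.3] [157.1  10.9] 0.6 z [0.101 0.108 0.114]
scene bluetop 228 [268. 252.] rect [570.2   7.9] [28.7 25.3] 10.0 z [0.102 0.107 0.109]
scene bluetop 234 [314. 258.] rect [558.7  86.5] [30.7 24.6] 5.8 z [0.103 0.108 0.109]
scene red 4997 [209. 136.] rect [ 228.7 -276.2] [207.4 182.9] 78.4 z [0.005 0.01  0.044]
scene red 7618 [428. 206.] rect [298.9 264.3] [204.2 181.5] 63.8 z [0.005 0.008 0.044]
scene red 4632 [159. 220.] rect [ 508.6 -263.2] [160.7 138.7] 74.4 z [0.003 0.006 0.034]
scene red 58 [357. 293.] rect [570.1 168.3] [ 3.2 25.7] 7.9 z [0.047 0.052 0.058]
```

The tray at (508, -264) mm measures 160x140 with its long side at about 75°, so it is the small one. The spent grip is at (546.5, 163.5) with its x axis at 8.4°, and the 80 mm spacings agree. Next I plan the approach.

```bash
cat > plan.py <<'E'
import sys
from h import *
def plan(x,y,z,yaw,n):
    s=bot.get_obs(); p=np.array(s["ee_pos"]); r0=R.from_euler("xyz",s["tcp_rot"],degrees=True)
    r1=R.from_euler("xyz",[180,0,yaw],degrees=True)
    tw=(r0.inv()*r1).as_rotvec()/n; st=(np.array([x,y,z])-p)/n*100; r=r0
    print("t",round(s["time"],2),"p",np.round(p,4),np.round(s["tcp_rot"],2),"F",np.round(s["wrist_force"],1),"op",round(s["opening"],4),"gf",s["grasp_force"],"q",np.round(s["q"],1))
    print("twist",np.round(tw,4).tolist())
    O=[]
    for i in range(n):
        O.append(np.round(r.inv().apply(st),2).tolist()); r=r*R.from_rotvec(tw)
    for i in range(0,n,5): print(O[i:i+5])
if __name__=="__main__": a=list(map(float,sys.argv[1:])); plan(*a[:4],int(a[4]))
E
python3 plan.py .53 .163 .22 98.4 15
```

```text
t 0.4 p [0.146  0.5302 0.2532] [-179.99   -0.    164.6 ] F [-0.   0.2  0.6] op 0.0852 gf 0.0 q [74.6  5.  10.1 95.1  0.  90. ]
twist [-0.0, 0.0, 0.077]
[[-3.12, -1.68, 0.22], [-3.24, -1.44, 0.22], [-3.34, -1.18, 0.22], [-3.42, -0.92, 0.22], [-3.48, -0.66, 0.22]]
[[-3.52, -0.39, 0.22], [-3.54, -0.11, 0.22], [-3.54, 0.16, 0.22], [-3.52, 0.43, 0.22], [-3.47, 0.7, 0.22]]
[[-3.41, 0.97, 0.22], [-3.32, 1.22, 0.22], [-3.22, 1.48, 0.22], [-3.1, 1.72, 0.22], [-2.95, 1.95, 0.22]]
```

{"method": "move_arm", "body": {
  "offset": [
    [-3.1,-1.7,0.2],
    [-3.2,-1.4,0.2],
    [-3.3,-1.2,0.2],
    [-3.4,-0.9,0.2],
    [-3.5,-0.7,0.2]
  ],
  "twist": [
    [0,0,0.077],
    [0,0,0.077],
    [0,0,0.077],
    [0,0,0.077],
    [0,0,0.077]
  ],
  "grip": [1,1,1,1,1]
}}

```text
time: 0.9
ee_pos: [0.2738, 0.4069, 0.2433]
tcp_rot: [180.0, -0.0, 142.4]
wrist_force: [0.6, 0.6, -0.2]
opening: 0.0854
grasp_force: 0.0
```

{"method": "move_arm", "body": {
  "offset": [
    [-3.5,-0.4,0.2],
    [-3.5,-0.1,0.2],
    [-3.5,0.2,0.2],
    [-3.5,0.4,0.2],
    [-3.5,0.7,0.2]
  ],
  "twist": [
    [0,0,0.077],
    [0,0,0.077],
    [0,0,0.077],
    [0,0,0.077],
    [0,0,0.077]
  ],
  "grip": [1,1,1,1,1]
}}

```text
time: 1.4
ee_pos: [0.4013, 0.2851, 0.2334]
tcp_rot: [180.0, -0.0, 120.3]
wrist_force: [0.3, 0.3, -0.6]
opening: 0.0853
grasp_force: 0.0
```

{"method": "move_arm", "body": {
  "offset": [
    [-3.4,1,0.2],
    [-3.3,1.2,0.2],
    [-3.2,1.5,0.2],
    [-3.1,1.7,0.2],
    [-3,2,0.2]
  ],
  "twist": [
    [0,0,0.077],
    [0,0,0.077],
    [0,0,0.077],
    [0,0,0.077],
    [0,0,0.077]
  ],
  "grip": [1,1,1,1,1]
}}

```text
time: 1.9
ee_pos: [0.5298, 0.1629, 0.2233]
tcp_rot: [180.0, -0.0, 98.2]
wrist_force: [0.4, -0.1, 0.9]
opening: 0.0859
grasp_force: 0.0
```

Now a close look with the wrist camera.

```bash
python3 - <<'E'
from h import *
s=bot.get_obs(); w=viewer.camera("wrist")
T=np.array(w["tool_from_camera"]); print(np.round(T,3).tolist(),round(s["time"],2))
rt=R.from_euler("xyz",s["tcp_rot"],degrees=True).as_matrix()
w["attitude"]=rt@T[:3,:3]; w["position"]=rt@T[:3,3]+s["ee_pos"]
c=cloud(w); cv2.imwrite("pics/w1.png",w["color"][...,::-1])
h=cv2.cvtColor(w["color"],cv2.COLOR_RGB2HSV).astype(int); z=c[...,2]
red=((h[...,0]<8)|(h[...,0]>172))&(h[...,1]>130)&(h[...,2]>50)
m=red&(z>.103)&(z<.113)&(abs(c[...,0]-.546)<.05)
P=c[m]; r=cv2.minAreaRect((P[:,:2]*1000).astype(np.float32)); print(m.sum(),r,np.percentile(P[:,2],[5,50,95]))
E
```

```text
[[-0.0, -0.961, -0.277, 0.071], [1.0, -0.001, 0.003, -0.0], [-0.003, -0.277, 0.961, -0.121], [0.0, 0.0, 0.0, 1.0]] 1.9
1204 ((546.3322143554688, 165.64930725097656), (28.782211303710938, 25.407581329345703), 8.328728675842285) [0.10655679 0.1085811  0.10970812]
```

View pics/w1.png

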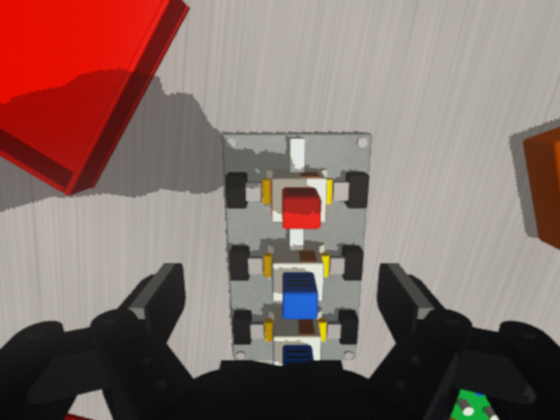

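The wrist view shows the red grip at (301,208) between its yellow roller catches, in line with the fingers. It measures (546.3, 165.6) mm at 8.3°. I descend onto it now.

```bash
python3 plan.py .5465 .1645 .095 98.3 5; python3 -c "
import numpy as np;c=np.load('scene.npy');m=(abs(c[...,0]-.5465)<.06)&(abs(c[...,1]-.1645)<.025);print(np.histogram(c[m][:,2],bins=np.arange(0,.13,.01)))
d=(c[m][:,:2]-[.5465,.1645])@[.989,.145]
for a in range(-60,60,8):
  q=c[m][:,2][(d>a/1e3)&(d<=(a+8)/1e3)];print(a,len(q),q.max() if len(q) else 0)"
```

```text
t 1.95 p [0.5326 0.1599 0.2222] [1.7997e+02 1.0000e-01 9.7840e+01] F [-1.2 -4.3 -2. ] op 0.0855 gf 0.0 q [16.8  5.2  6.9 91.7 -0.1 98.9]
twist [0.0001, 0.0003, -0.0016]
[[0.06, 0.29, 2.54], [0.06, 0.29, 2.54], [0.06, 0.29, 2.54], [0.05, 0.29, 2.54], [0.05, 0.29, 2.54]]
(array([  0, 316,  97, 361,  67,  76, 313,  51,  58,  57, 264,   1]), array([0.  , 0.01, 0.02, 0.03, 0.04, 0.05, 0.06, 0.07, 0.08, 0.09, 0.1 ,
       0.11, 0.12]))
-60 25 0.03498044329520755
-52 19 0.034903403794686594
-44 10 0.016577404779796412
-36 10 0.020233792577271537
-28 21 0.06986407507467496
-20 47 0.10911809191231436
-12 97 0.10934174693713505
-4 112 0.10952294794895046
4 150 0.1097972471767038
12 320 0.11080209239214456
20 380 0.07077039519895656
28 160 0.03602554482699094
36 100 0.03509381149988289
44 83 0.03630051033825621
52 108 0.036870994229787346
```

{"method": "move_arm", "body": {
  "offset": [
    [0,0.2,1.5],
    [0,0.3,2.0],
    [0,0.3,2.0],
    [0,0,1.0],
    [0,0,0]
  ],
  "twist": [
    [0,0,0],
    [0,0,0],
    [0,0,0],
    [0,0,0],
    [0,0,0]
  ],
  "grip": [1,1,1,1,1],
  "force": 70
}}

```text
time: 2.45
ee_pos: [0.5355, 0.1656, 0.1564]
tcp_rot: [-179.8, 0.0, 98.5]
wrist_force: [-0.3, -0.7, -0.1]
opening: 0.0855
grasp_force: 0.0
```

```bash
python3 plan.py .5465 .1645 .095 98.3 5
```

```text
t 2.45 p [0.5355 0.1656 0.1564] [-1.7983e+02  2.0000e-02  9.8490e+01] F [-0.3 -0.7 -0.1] op 0.0855 gf 0.0 q [17.2  5.7  0.2 84.6  0.  98.7]
twist [-0.0006, 0.0001, 0.0007]
[[-0.05, 0.22, 1.23], [-0.05, 0.22, 1.23], [-0.05, 0.22, 1.23], [-0.05, 0.22, 1.23], [-0.05, 0.21, 1.23]]
```

{"method": "move_arm", "body": {
  "offset": [
    [-0.1,0.5,0],
    [-0.1,0.6,0],
    [0,0,0],
    [0,0,0]
  ],
  "twist": [
    [0,0,0],
    [0,0,0],
    [0,0,0],
    [0,0,0]
  ],
  "grip": [1,1,1,1]
}}

```text
time: 2.85
ee_pos: [0.5484, 0.1649, 0.1588]
tcp_rot: [180.0, -0.0, 98.4]
wrist_force: [-0.6, -0.4, 0.9]
opening: 0.0856
grasp_force: 0.0
```

```bash
python3 - <<'E'
from h import *
s=bot.get_obs(); w=viewer.camera("wrist")
T=np.array(w["tool_from_camera"])
rt=R.from_euler("xyz",s["tcp_rot"],degrees=True).as_matrix()
w["attitude"]=rt@T[:3,:3]; w["position"]=rt@T[:3,3]+s["ee_pos"]
c=cloud(w); h=cv2.cvtColor(w["color"],cv2.COLOR_RGB2HSV).astype(int); z=c[...,2]
red=((h[...,0]<8)|(h[...,0]>172))&(h[...,1]>130)&(h[...,2]>50)
m=red&(z>.103)&(z<.113)&(abs(c[...,0]-.546)<.05)
print(m.sum()); P=c[m]; r=cv2.minAreaRect((P[:,:2]*1000).astype(np.float32)); print(r,np.percentile(P[:,2],[5,50,95]))
from plan import plan; plan(r[0][0]/1e3,r[0][1]/1e3,.095,98.3,5)
E
```

```text
2159
((545.601806640625, 165.44651794433594), (28.548404693603516, 25.611469268798828), 9.052674293518066) [0.10625436 0.10841956 0.10955521]
t 2.9 p [0.5482 0.1649 0.1586] [ 1.7998e+02 -1.0000e-02  9.8420e+01] F [-0.9  0.2  0.2] op 0.0853 gf 0.0 q [16.7  7.2  2.  84.8  0.  98.3]
twist [0.0001, -0.0, 0.0004]
[[0.02, -0.05, 1.27], [0.02, -0.05, 1.27], [0.02, -0.05, 1.27], [0.02, -0.05, 1.27], [0.02, -0.05, 1.27]]
```

{"method": "move_arm", "body": {
  "offset": [
    [0,-0.1,1.5],
    [0,-0.1,1.7],
    [0,0,1.5],
    [0,0,1.0],
    [0,0,0.65]
  ],
  "twist": [
    [0,0,0],
    [0,0,0],
    [0,0,0],
    [0,0,0],
    [0,0,0]
  ],
  "grip": [1,1,1,1,1]
}}

```text
time: 3.4
ee_pos: [0.5457, 0.1645, 0.0939]
tcp_rot: [-180.0, 0.0, 98.4]
wrist_force: [-0.2, -0.4, 0.4]
opening: 0.0852
grasp_force: 0.0
```

{"method": "move_arm", "body": {
  "offset": [
    [0,0,0],
    [0,0,0],
    [0,0,0],
    [0,0,0],
    [0,0,0]
  ],
  "twist": [
    [0,0,0],
    [0,0,0],
    [0,0,0],
    [0,0,0],
    [0,0,0]
  ],
  "grip": [1,0.8,0.6,0.5,0.45]
}}

```text
time: 3.9
ee_pos: [0.5462, 0.1646, 0.0952]
tcp_rot: [180.0, -0.0, 98.4]
wrist_force: [0.6, 0.4, 0.4]
opening: 0.0385
grasp_force: 0.0
```

{"method": "move_arm", "body": {
  "offset": [
    [0,0,0],
    [0,0,0],
    [0,0,0],
    [0,0,0],
    [0,0,0]
  ],
  "twist": [
    [0,0,0],
    [0,0,0],
    [0,0,0],
    [0,0,0],
    [0,0,0]
  ],
  "grip": [0.3,0,0,0,0],
  "force": 75
}}

```text
time: 4.4
ee_pos: [0.5459, 0.1646, 0.0952]
tcp_rot: [180.0, -0.0, 98.4]
wrist_force: [-4.7, -0.3, 5.6]
opening: 0.0292
grasp_force: 75.2
```

{"method": "move_arm", "body": {
  "offset": [
    [0,0,-0.2],
    [0,0,-0.3],
    [0,0,-0.4],
    [0,0,-0.5],
    [0,0,-0.5]
  ],
  "twist": [
    [0,0,0],
    [0,0,0],
    [0,0,0],
    [0,0,0],
    [0,0,0]
  ],
  "grip": [0,0,0,0,0]
}}

```text
time: 4.9
ee_pos: [0.5467, 0.1647, 0.1156]
tcp_rot: [179.9, -0.0, 98.4]
wrist_force: [0.8, -0.2, 0.4]
opening: 0.0292
grasp_force: 76.7
```

{"method": "move_arm", "body": {
  "offset": [
    [0,0,-0.6],
    [0,0,-1.0],
    [0,0,-1.2],
    [0,0,-1.5],
    [0,0,-2]
  ],
  "twist": [
    [0,0,0],
    [0,0,0],
    [0,0,0],
    [0,0,0],
    [0,0,0]
  ],
  "grip": [0,0,0,0,0]
}}

```text
time: 5.4
ee_pos: [0.5458, 0.1645, 0.1778]
tcp_rot: [-180.0, 0.0, 98.4]
wrist_force: [0.3, 0.4, -1.4]
opening: 0.0288
grasp_force: 76.7
```

{"method": "move_arm", "body": {
  "offset": [
    [0,0,-2.5],
    [0,0,-2.5],
    [0,0,-1.5],
    [0,0,0],
    [0,0,0]
  ],
  "twist": [
    [0,0,0],
    [0,0,0],
    [0,0,0],
    [0,0,0],
    [0,0,0]
  ],
  "grip": [0,0,0,0,0]
}}

```text
time: 5.9
ee_pos: [0.5462, 0.1646, 0.242]
tcp_rot: [180.0, -0.0, 98.4]
wrist_force: [-0.8, -0.1, -1.8]
opening: 0.0289
grasp_force: 76.7
```

```bash
python3 - <<'E'
from h import *
p=viewer.camera("scene"); cv2.imwrite("pics/s2.png",p["color"][100:380,200:440,::-1].repeat(2,0).repeat(2,1))
from plan import plan; plan(.508,-.264,.24,74.5,15)
E
```

```text
t 5.95 p [0.5459 0.1645 0.2412] [-1.7996e+02  1.0000e-02  9.8420e+01] F [-0.9  0.4 -2.6] op 0.0294 gf 76.7060136795044 q [16.8  7.6 11.6 94.  -0.  98.4]
twist [-0.0, 0.0, 0.0278]
[[-2.79, -0.67, 0.01], [-2.81, -0.59, 0.01], [-2.82, -0.51, 0.01], [-2.83, -0.43, 0.01], [-2.85, -0.35, 0.01]]
[[-2.85, -0.27, 0.01], [-2.86, -0.2, 0.01], [-2.87, -0.12, 0.01], [-2.87, -0.04, 0.01], [-2.87, 0.04, 0.01]]
[[-2.87, 0.12, 0.01], [-2.86, 0.2, 0.01], [-2.85, 0.28, 0.01], [-2.84, 0.36, 0.01], [-2.83, 0.44, 0.01]]
```

View pics/s2.png

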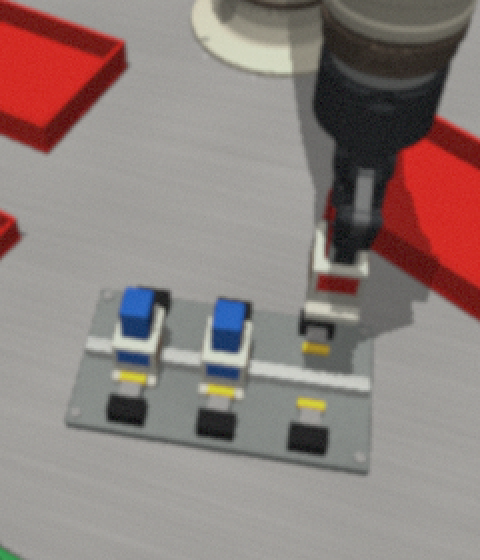

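The spent cartridge hangs upright in the gripper at crop (340,270), and both blue ones are still clipped at (140,340) and (225,345). I carry it to the small tray.

{"method": "move_arm", "body": {
  "offset": [
    [-1.5,-0.4,0],
    [-2.5,-0.6,0],
    [-3,-0.6,0],
    [-3,-0.5,0],
    [-3,-0.4,0]
  ],
  "twist": [
    [0,0,0.02],
    [0,0,0.025],
    [0,0,0.03],
    [0,0,0.03],
    [0,0,0.03]
  ],
  "grip": [0,0,0,0,0]
}}

```text
time: 6.45
ee_pos: [0.5321, 0.0309, 0.2409]
tcp_rot: [-179.9, 0.0, 90.6]
wrist_force: [0.5, -0.1, -1.8]
opening: 0.0292
grasp_force: 76.6
```

{"method": "move_arm", "body": {
  "offset": [
    [-3,-0.3,0],
    [-3,-0.2,0],
    [-3,-0.1,0],
    [-3,0,0],
    [-3,0,0]
  ],
  "twist": [
    [0,0,0.03],
    [0,0,0.03],
    [0,0,0.03],
    [0,0,0.03],
    [0,0,0.03]
  ],
  "grip": [0,0,0,0,0]
}}

```text
time: 6.95
ee_pos: [0.5188, -0.1187, 0.2409]
tcp_rot: [-179.9, 0.0, 82.0]
wrist_force: [-0.6, 0.5, -1.7]
opening: 0.0292
grasp_force: 76.5
```

{"method": "move_arm", "body": {
  "offset": [
    [-3,0.1,0],
    [-3,0.2,0],
    [-2.8,0.3,0],
    [-2,0.3,0],
    [-1,0.2,0]
  ],
  "twist": [
    [0,0,0.03],
    [0,0,0.03],
    [0,0,0.03],
    [0,0,0.03],
    [0,0,0.015]
  ],
  "grip": [0,0,0,0,0]
}}

```text
time: 7.45
ee_pos: [0.5077, -0.237, 0.2408]
tcp_rot: [-179.9, 0.0, 74.2]
wrist_force: [0.7, 0.4, -1.7]
opening: 0.0289
grasp_force: 76.5
```

{"method": "move_arm", "body": {
  "offset": [
    [0,0,0],
    [0,0,0]
  ],
  "twist": [
    [0,0,0],
    [0,0,0]
  ],
  "grip": [0,0]
}}

```text
time: 7.65
ee_pos: [0.5086, -0.2347, 0.2415]
tcp_rot: [-180.0, -0.0, 74.4]
wrist_force: [0.3, -0.0, -0.6]
opening: 0.0292
grasp_force: 76.5
```

```bash
python3 plan.py .508 -.264 .092 74.5 10
```

```text
t 7.65 p [ 0.5086 -0.2347  0.2415] [-1.7996e+02 -2.0000e-02  7.4370e+01] F [ 0.3 -0.  -0.6] op 0.0292 gf 76.52358055114746 q [-24.8   6.2  10.1  93.9   0.   80.9]
twist [-0.0001, -0.0, -0.0002]
[[-0.28, 0.07, 1.49], [-0.28, 0.07, 1.49], [-0.28, 0.07, 1.49], [-0.28, 0.07, 1.49], [-0.28, 0.07, 1.49]]
[[-0.28, 0.07, 1.49], [-0.28, 0.07, 1.49], [-0.28, 0.07, 1.49], [-0.28, 0.07, 1.49], [-0.28, 0.07, 1.49]]
```

{"method": "move_arm", "body": {
  "offset": [
    [-1,0.2,0.5],
    [-1.3,0.3,1],
    [-0.6,0.2,1.5],
    [0,0,2],
    [0,0,2]
  ],
  "twist": [
    [0,0,0],
    [0,0,0],
    [0,0,0],
    [0,0,0],
    [0,0,0]
  ],
  "grip": [0,0,0,0,0]
}}

```text
time: 8.15
ee_pos: [0.5074, -0.2654, 0.1695]
tcp_rot: [-179.9, -0.0, 74.3]
wrist_force: [-0.2, 0.4, -1.8]
opening: 0.0291
grasp_force: 76.5
```

{"method": "move_arm", "body": {
  "offset": [
    [0,0,2],
    [0,0,2],
    [0,0,1.5],
    [0,0,1],
    [0,0,0.6]
  ],
  "twist": [
    [0,0,0],
    [0,0,0],
    [0,0,0],
    [0,0,0],
    [0,0,0]
  ],
  "grip": [0,0,0,0,0]
}}

```text
time: 8.65
ee_pos: [0.5074, -0.2648, 0.0995]
tcp_rot: [-179.9, -0.0, 74.4]
wrist_force: [-0.2, -0.6, -1.0]
opening: 0.0291
grasp_force: 76.5
```

```bash
python3 - <<'E'
from h import *
p=viewer.camera("scene"); cv2.imwrite("pics/s3.png",p["color"][90:330,60:320,::-1].repeat(2,0).repeat(2,1))
from plan import plan; plan(.508,-.264,.086,74.5,5)
E
```

```text
t 8.7 p [ 0.5074 -0.2648  0.0992] [-1.7991e+02 -2.0000e-02  7.4360e+01] F [-0.2  0.3 -2.8] op 0.0292 gf 76.54778838157654 q [-27.6   7.9  -3.8  78.4  -0.   78.1]
twist [-0.0003, -0.0001, -0.0005]
[[0.02, 0.01, 0.26], [0.02, 0.01, 0.26], [0.02, 0.01, 0.26], [0.02, 0.01, 0.26], [0.02, 0.01, 0.26]]
```

View pics/s3.png

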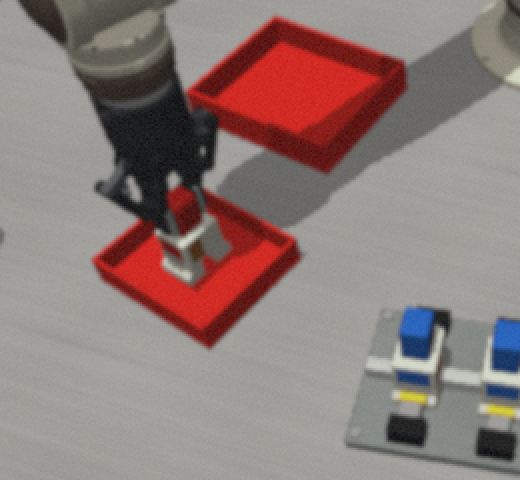

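The cartridge hangs upright over the middle of the small tray, at crop (190,250). I lower it slowly until it touches.

{"method": "move_arm", "body": {
  "offset": [
    [0,0,0.3],
    [0,0,0.3],
    [0,0,0.2],
    [0,0,0.2],
    [0,0,0.1]
  ],
  "twist": [
    [0,0,0],
    [0,0,0],
    [0,0,0],
    [0,0,0],
    [0,0,0]
  ],
  "grip": [0,0,0,0,0]
}}

```text
time: 9.2
ee_pos: [0.5078, -0.2649, 0.0898]
tcp_rot: [180.0, 0.0, 74.4]
wrist_force: [0.3, -0.4, -1.1]
opening: 0.0291
grasp_force: 76.5
```

{"method": "move_arm", "body": {
  "offset": [
    [0,0,0.1],
    [0,0,0.1],
    [0,0,0]
  ],
  "twist": [
    [0,0,0],
    [0,0,0],
    [0,0,0]
  ],
  "grip": [0,0,0]
}}

```text
time: 9.5
ee_pos: [0.5077, -0.2649, 0.0877]
tcp_rot: [-180.0, -0.0, 74.4]
wrist_force: [-0.6, 1.0, -1.3]
opening: 0.0291
grasp_force: 76.5
```

{"method": "move_arm", "body": {
  "offset": [
    [0,0,0.1],
    [0,0,0.05],
    [0,0,0]
  ],
  "twist": [
    [0,0,0],
    [0,0,0],
    [0,0,0]
  ],
  "grip": [0,0,0]
}}

```text
time: 9.8
ee_pos: [0.5078, -0.2649, 0.0863]
tcp_rot: [-180.0, -0.0, 74.4]
wrist_force: [0.7, -0.4, -1.5]
opening: 0.0292
grasp_force: 76.7
```

{"method": "move_arm", "body": {
  "offset": [
    [0,0,0.05],
    [0,0,0.05],
    [0,0,0]
  ],
  "twist": [
    [0,0,0],
    [0,0,0],
    [0,0,0]
  ],
  "grip": [0,0,0]
}}

```text
time: 10.1
ee_pos: [0.5077, -0.2649, 0.0862]
tcp_rot: [180.0, 0.0, 74.4]
wrist_force: [-3.1, 1.1, 5.5]
opening: 0.029
grasp_force: 77.5
```

It has touched down. I release slowly.

{"method": "move_arm", "body": {
  "offset": [
    [0,0,0],
    [0,0,0],
    [0,0,0],
    [0,0,0],
    [0,0,0]
  ],
  "twist": [
    [0,0,0],
    [0,0,0],
    [0,0,0],
    [0,0,0],
    [0,0,0]
  ],
  "grip": [0.32,0.36,0.4,0.5,0.6],
  "force": 20
}}

```text
time: 10.6
ee_pos: [0.5078, -0.2649, 0.0852]
tcp_rot: [-180.0, -0.0, 74.4]
wrist_force: [0.7, -0.2, -0.1]
opening: 0.0514
grasp_force: 0.0
```

{"method": "move_arm", "body": {
  "offset": [
    [0,0,0],
    [0,0,-0.5],
    [0,0,-1],
    [0,0,-2],
    [0,0,-2]
  ],
  "twist": [
    [0,0,0],
    [0,0,0],
    [0,0,0],
    [0,0,0],
    [0,0,0]
  ],
  "grip": [0.7,0.8,0.8,0.8,0.8]
}}

```text
time: 11.1
ee_pos: [0.5077, -0.2649, 0.1416]
tcp_rot: [180.0, 0.0, 74.4]
wrist_force: [1.1, 0.6, 0.3]
opening: 0.0681
grasp_force: 0.0
```

{"method": "move_arm", "body": {
  "offset": [
    [0,0,-3],
    [0,0,-3],
    [0,0,-2],
    [0,0,0],
    [0,0,0]
  ],
  "twist": [
    [0,0,0],
    [0,0,0],
    [0,0,0],
    [0,0,0],
    [0,0,0]
  ],
  "grip": [0.8,0.8,0.8,0.8,0.8]
}}

```text
time: 11.6
ee_pos: [0.508, -0.265, 0.2209]
tcp_rot: [179.9, 0.0, 74.4]
wrist_force: [-0.3, 0.2, 0.6]
opening: 0.0679
grasp_force: 0.0
```

```bash
python3 - <<'E'
from h import *
p=viewer.camera("scene"); cv2.imwrite("pics/s4.png",p["color"][90:350,60:420,::-1].repeat(2,0).repeat(2,1))
print(bot.get_obs()["time"])
E
```

```text
11.65
```

View pics/s4.png

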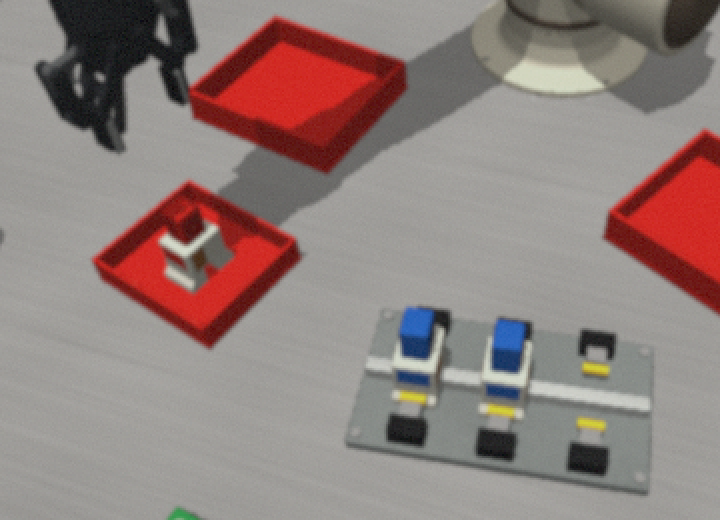

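The cartridge stands upright in the small tray at crop (190,250). Both blue ones are still clipped, and the gripper is clear.

```bash
python3 -c "
from workcell import bot
print(bot.job_done())"
```

```text
the job is handed in; nothing more can be done
None
```

The spent cartridge is off the rail and standing upright in the smallest red tray, with both blue cartridges still clipped; the job was handed in at about 11.7 s, and no verdict came back.

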